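# Return the glass reference cell from the sample block to the sloped rack

## Task

Swing the black light cover of the aluminium sample block right aside by its knob, draw the glass reference cell straight up out of its well, and lower it gently, cap up, to the bottom of the empty middle pocket of the white sloped rack, between the two other cells. Then swing the cover fully shut over the block again. Do not let the cell drop, and leave the other cells and everything else on the table where they are.

Things in the scene. Friction and masses are not known exactly. Their poses are not given: they have to be found in the camera images.
- holder: Fixed aluminium sample block facing the robot within 0.3 rad, on the left or right of the table; origin on the table under its centre, x to its back, y to its left, z up. 56 (x) x 100 (y) mm, flat rim 76 mm up, on a 95 x 150 x 8 mm base. Its top has a trough 34 (x) x 84 (y) mm, 38 mm deep, under the cover. Capped lens barrels stick out in front and behind, 26 mm up, to 62 mm from the centre.
- well_floor (a point): Centre of the floor of the snug square well (14.5 mm wide) sunk 24 mm into the middle of the trough's floor: 14 mm above the table, 62 mm below the rim; axes as the block's. Guide ribs 10 mm wide (y), as high as the rim, stand 1 mm before and behind the cell (x), so fingers must come straight down in the trough on the cell's y sides, with 36 mm for each finger: do not open them too wide.
- cover (a joint): Black light cover, 60 x 107 x 5 mm, its top 6 mm above the rim. It pivots level about an upright pin at the block's back left corner and stays where left (0.5 N at the knob moves it). 0 = shut, square over the block (a stop); it grows as the cover swings forward and left (clockwise from above) to a stop at 1.75 rad; from 1.45 rad on the trough is clear. Starts at 0 to 0.15.
- cover_pivot (a point): Axis of the cover's pivot pin, at the height of the rim; axes as the block's.
- cover_knob (a point): Middle of the cover's upright round knob (14 mm diameter, standing 26 mm above the cover; this point is 13 mm above the cover and 13 mm below the knob's top), 104 mm from the pivot axis; with the cover shut it is at the block's front right.
- cell_mid (a point): Centre, half-way up, of the reference cell to move: an upright square glass bar 12.5 x 12.5 mm, 58 mm tall in all, of which the top 10 mm is a slightly narrower black cap; about 22 g. It stands on the well's floor, its top 4 mm below the rim. Z runs from foot to cap; x and y are square to its sides and, at the start, to the block.
- pocket_floor (a point): Floor centre of the empty middle pocket of the white rack, 36 mm above the table. Z: the pocket's axis, upwards, leaning 30 degrees to the rack's front, which faces the robot within 0.3 rad; y: level along the row, to the left. Pockets 15.5 mm square, 18 deep, 50 apart. In front (-x) of each a tongue 9 mm wide (y) rises 24 mm above the block's face: the cell leans on it, so grip its y sides.
- cell_left_mid (a point): Centre of another such cell, standing in the rack's left pocket (y +50 mm): leave it alone.
- cell_right_mid (a point): Centre of another such cell, standing in the rack's right pocket (y -50 mm): leave it alone.
- meter_a: Hand-held meter in a yellow boot, lying, 170 x 82 x 36 mm; origin under its centre. Bystander.
- meter_b: A second such meter. Bystander.
- lens_post: Black square lens mount on a steel post with a round foot 50 mm across, 114 mm tall; origin under its foot. Bystander.
- driver: Screwdriver, 130 mm long, lying. Bystander.
- cap_jar: Small jar, 48 mm across, 62 mm tall; origin under its centre. Bystander.
- lens_tube: Short black lens tube, 31 mm across, 34 mm tall; origin under its centre. Bystander.
Mind the look-alikes: they are no part of the job. There is more than one size of the holder; the one meant has the size given above.

How it is judged:
By the outcome, as a careful person would: the job done as asked, in the order asked, and still so for the second after the job is handed in, with the robot touching nothing.
It also fails if it takes over 69 s, if anything falls off the work surface, if the arm or the gripper's body presses on something with over 40 N, if the wrist force passes 120 N, or if a joint passes its speed limit or range.

## Robot

A 6-joint arm with a two-finger parallel gripper is mounted at the origin on the work surface. World frame = base frame: x ahead of the robot, y to its left, z up, the work surface at z = 0. Lengths are in m, angles in rad, forces in N, time in s.
With the tool pointing down it reaches from about 0.3 to 0.875 m from the base axis. Payload 6.4 kg.
Tool frame: the origin (TCP) lies on the front face of the gripper's body, between the roots of the fingers; the fingertips stand 73 mm ahead of it and the grasp point (between the pads) lies 54 mm ahead of it; z points along the fingers, y is the direction in which the jaws open and shut (so a half turn about z gives the same grasp; the last joint's range is limited). The gripper opens to 85 mm and grips with 20 to 120 N. Pads are 22 mm wide; open, the fingers measure 114 mm over their backs; the gripper's body (76 mm by 85 mm) begins 54 mm behind the grasp point. The pads swing forward as they close: fully open they stand 13 mm farther back than shut.
Start: joints at [0.909, 0.181, 1.607, -0, 1.354, -0.206], TCP at [0.253, 0.516, 0.304] pointing down, gripper open.
Joint ranges: [-2.99, 2.99], [-0.89, 2.07], [0.3, 2.58], [-1.14, 4.28], [0, 2.63], [-3.12, 3.12]. Speed limits (rad/s): [2.57, 2.57, 3.01, 3.14, 3.14, 3.14].

## Interface

Orientations are given as a unit quaternion [x, y, z, w].
In Python, from workcell import arm gives the robot as it stands.
- The arm moves only by the shell command python3 -m inch 'ROWS'. ROWS is JSON, one flat list of numbers, 7 for each row, row after row: the shift along the world's x, y, z in mm, then the turn, a rotation vector about the world's x, y, z in degrees, then the finger opening in mm, from 0 to 85.4. In form: [dx, dy, dz, wx, wy, wz, hand, dx, dy, dz, wx, wy, wz, hand, ...]. A call has 1 to 20 rows; each row shifts and turns the commanded pose from where the row before left it; what a row does not reach is not made up. A row lasts 1/12 s, in which the tool goes at most 41.7 mm and 7.16 degrees, less where a joint would pass 70% of its speed; a pose out of reach is approached as far as the arm can. A call with a gripper value outside its range is refused whole. The fingers move at their own pace and stop on an object; the grip force is fixed at half the most. Time passes only in rows, so rows that do not move let the fingers close. It gives the time, the measured TCP pose, the force and the opening at its end, in the units of the state.
- arm.get_state(): the state, without advancing time (a new reading comes with each control period).
- arm.grab_frame(name): name is "scene" or "top"; returns the picture (480x640x3 uint8, red, green, blue); there is no depth.
- arm.calibration(name): a dict with "camera_matrix" (3x3 intrinsics, pixels), "view" (4x4, takes a point from world to camera coordinates). Camera axes: x right, y down, z forward; pixel columns grow to the right and rows downward; lengths in m; the calibration is good to about 2 mm. A picture is of the moment at which its call begins. calibration takes no time and is no camera call.
- arm.hand_in(): hands the job in, once; it reports no verdict.
The state is a dict: "t": time; "qpos": joint angles; "joint_velocities": joint speeds; "effort": joint torques, N m; "position": TCP position; "eef_rot": TCP orientation; "ft_force": force on the tool from outside, world axes, zero at the start; "torque": the same for the moment, N m; "finger_gap": finger opening in m.
Only numpy, scipy, OpenCV 4.12 (cv2) and the standard library are available. Lean on these libraries where they do the work, as an engineer would, in place of code of your own. Each camera call takes 0.05 s, during which the arm holds its last target. There are 200 camera calls.

## Working session

There is one attempt and no reset: what is moved stays moved. The work goes in short steps, Python scripts to look and compute and a shell command to move; the robot and the scene stay as the last step left them, time stands still between calls to the robot, and variables do not carry over. Pictures are saved under pics/ and viewed, about 8 in all and at most 12, crops included, and the job is handed in when it is done.

```bash
ls; mkdir -p pics; python3 - <<'E'
from workcell import arm
import cv2,numpy as np
for n in("scene","top"):
    f=arm.grab_frame(n);cv2.imwrite(f"pics/{n}0.png",f[:,:,::-1])
    c=arm.calibration(n);V=np.array(c["view"]);print(n,np.array(c["camera_matrix"]).round(1).tolist(),V.round(3).tolist(),(-V[:3,:3].T@V[:3,3]).round(3))
s=arm.get_state();print(s)
E
```

```text
pics
scene [[486.4, 0.0, 326.5], [0.0, 486.4, 240.1], [0.0, 0.0, 1.0]] [[0.094, 0.995, -0.019, -0.053], [0.594, -0.071, -0.802, -0.236], [-0.799, 0.064, -0.598, 1.571], [0.0, 0.0, 0.0, 1.0]] [ 1.401 -0.065  0.749]
top [[542.2, 0.0, 304.9], [0.0, 542.2, 235.2], [0.0, 0.0, 1.0]] [[-0.018, -1.0, -0.012, -0.0], [-0.991, 0.019, -0.134, 0.516], [0.134, 0.009, -0.991, 1.572], [0.0, 0.0, 0.0, 1.0]] [ 0.301 -0.025  1.627]
{'t': 0.1, 'qpos': array([ 9.08708497e-01,  1.81433903e-01,  1.60790302e+00, -1.25579064e-06,
        1.35381302e+00, -2.06348617e-01]), 'joint_velocities': array([ 0.00107185, -0.00075937, -0.00423639, -0.00012499, -0.00151467,
        0.0012389 ]), 'effort': array([ 8.06265089e-04, -4.45877945e+01, -3.52240884e+01, -3.08252402e-04,
        4.08263033e-03, -2.10525894e-05]), 'position': array([0.2528407 , 0.51599856, 0.30309504]), 'eef_rot': array([ 2.25902514e-01,  9.74149602e-01, -7.06643709e-04, -3.27020634e-04]), 'ft_force': array([-0.82579169,  0.28833982,  0.52893207]), 'torque': array([-0.00555409, -0.04721906,  0.02980836]), 'finger_gap': 0.08529906257479726}
```

View pics/scene0.png

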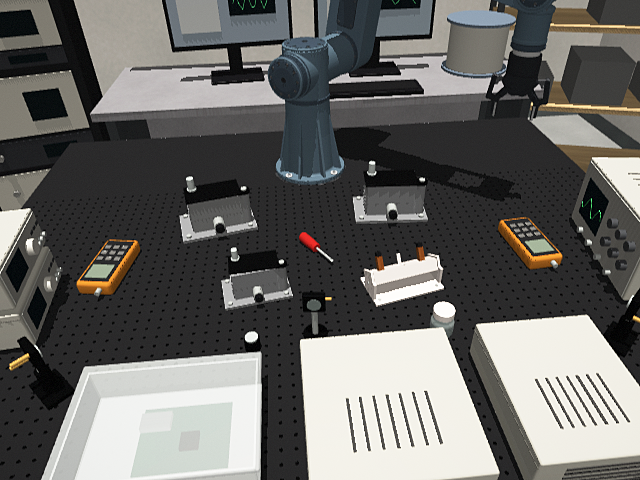

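View pics/top0.png

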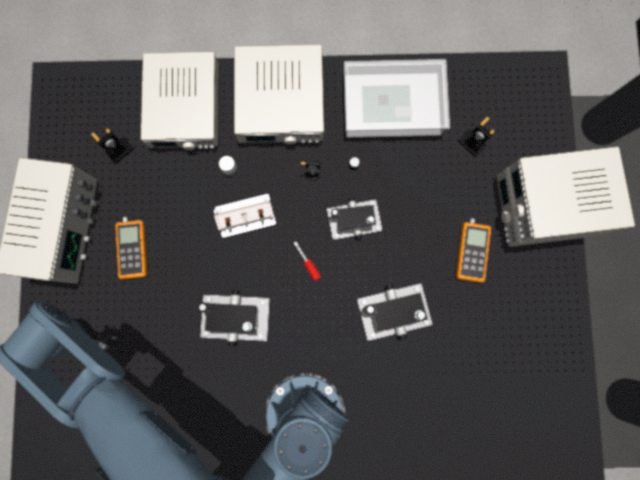

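The top view shows three look-alike blocks, at about (235,317), (395,312) and (355,218). I'll measure the base size of each before choosing.

```bash
cat > h.py <<'E'
import numpy as np,cv2
from workcell import arm
def cal(n):
    c=arm.calibration(n);return np.array(c["camera_matrix"]),np.array(c["view"])
def ray(n,p):
    K,V=cal(n);d=V[:3,:3].T@np.linalg.solve(K,[p[0],p[1],1]);return -V[:3,:3].T@V[:3,3],d
def onz(n,p,z):
    o,d=ray(n,p);return o+d*(z-o[2])/d[2]
def tri(a,b):
    A=np.zeros((3,3));y=np.zeros(3);
    for n,p in(("scene",a),("top",b)):
        o,d=ray(n,p);d/=np.linalg.norm(d);M=np.eye(3)-np.outer(d,d);A+=M;y+=M@o
    return np.linalg.solve(A,y)
def proj(n,X):
    K,V=cal(n);q=K@(V[:3,:3]@np.asarray(X)+V[:3,3]);return q[:2]/q[2]
E
python3 - <<'E'
from h import *
f=cv2.imread("pics/top0.png");g=cv2.cvtColor(f,cv2.COLOR_BGR2GRAY)
m=(g>110).astype(np.uint8)
for nm,(x0,y0,x1,y1) in dict(left=(190,280,280,350),right=(350,278,440,346),far=(320,195,390,243),rack=(205,188,285,242)).items():
    mm=np.zeros_like(m);mm[y0:y1,x0:x1]=m[y0:y1,x0:x1]
    pts=cv2.findNonZero(mm);
    # open away thin barrels
    cs=max(cv2.findContours(cv2.morphologyEx(mm,cv2.MORPH_CLOSE,np.ones((15,15))),cv2.RETR_EXTERNAL,cv2.CHAIN_APPROX_NONE)[0],key=cv2.contourArea)
    mk=np.zeros_like(m);cv2.drawContours(mk,[cs],-1,1,-1);mk=cv2.morphologyEx(mk,cv2.MORPH_OPEN,np.ones((15,15)))
    r=cv2.minAreaRect(cv2.findNonZero(mk));b=cv2.boxPoints(r)
    W=np.array([onz("top",p,0.008) for p in b])
    print(nm,b.round(1).tolist(),W.mean(0).round(3),[round(np.linalg.norm(W[i]-W[i-1]),3) for i in range(4)],"ang",[round(np.degrees(np.arctan2(*(W[i]-W[i-1])[1::-1])),1) for i in range(4)])
a=cv2.resize(f[190:250,320:400],None,fx=5,fy=5,interpolation=cv2.INTER_CUBIC)
b=cv2.resize(f[185:245,205:285],None,fx=5,fy=5,interpolation=cv2.INTER_CUBIC)
s=cv2.imread("pics/scene0.png")
c=cv2.resize(s[240:310,215:300],(400,300),interpolation=cv2.INTER_CUBIC)
d=cv2.resize(s[235:310,350:450],(400,300),interpolation=cv2.INTER_CUBIC)
cv2.imwrite("pics/c1.png",np.vstack([np.hstack([a,b]),np.hstack([c,d])]))
E
```

```text
left [[201.0, 295.0], [268.0, 295.0], [268.0, 340.0], [201.0, 340.0]] [0.278 0.203 0.008] [np.float64(0.132), np.float64(0.2), np.float64(0.131), np.float64(0.197)] ang [np.float64(0.5), np.float64(-91.0), np.float64(179.5), np.float64(89.0)]
right [[356.8999938964844, 294.79998779296875], [423.6000061035156, 283.1000061035156], [431.70001220703125, 328.8999938964844], [365.0, 340.70001220703125]] [ 0.286 -0.269  0.008] [np.float64(0.136), np.float64(0.201), np.float64(0.136), np.float64(0.199)] ang [np.float64(8.3), np.float64(-81.1), np.float64(-172.6), np.float64(98.9)]
far [[325.5, 205.39999389648438], [375.8999938964844, 196.39999389648438], [382.0, 230.8000030517578], [331.6000061035156, 239.6999969482422]] [ 0.569 -0.158  0.008] [np.float64(0.107), np.float64(0.155), np.float64(0.107), np.float64(0.154)] ang [np.float64(8.7), np.float64(-80.8), np.float64(-172.1), np.float64(99.1)]
rack [[211.10000610351562, 206.5], [268.5, 192.10000610351562], [276.6000061035156, 224.39999389648438], [219.1999969482422, 238.6999969482422]] [0.584 0.174 0.008] [np.float64(0.102), np.float64(0.18), np.float64(0.103), np.float64(0.178)] ang [np.float64(14.1), np.float64(-76.8), np.float64(-166.7), np.float64(103.1)]
```

View pics/c1.png

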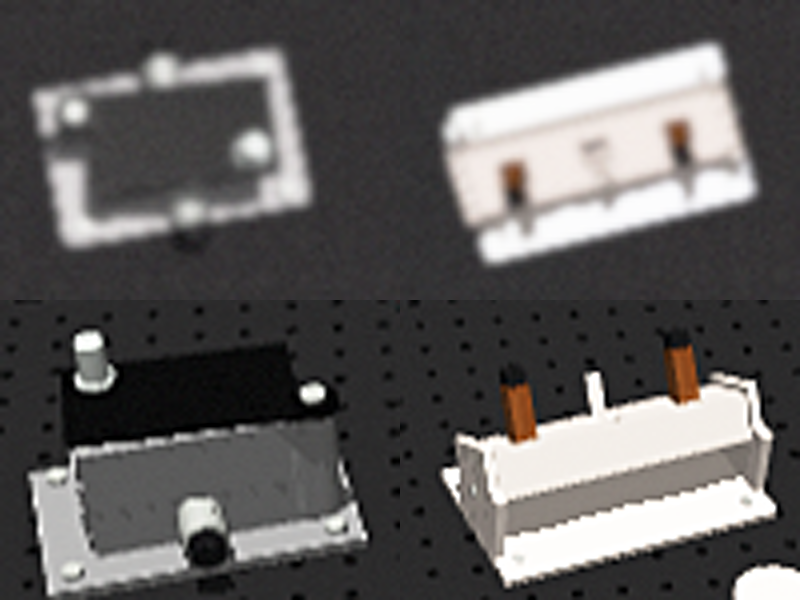

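The far block is the one meant: it is at top (355,218) and scene (258,280), and its base measures about 95x150 mm, allowing for parallax bloat. The other two, at (235,317) and (395,312), come out at 200 mm long. In the crop, the pivot screw is at the back left, top (335,212) and scene (281,261). The knob is at top (370,219) and scene (234,249). The rack shows two amber cells with an empty middle pocket between them.

```bash
python3 - <<'E'
from h import *
def blob(n,cond,box):
    f=cv2.imread(f"pics/{n}0.png").astype(int);x0,y0,x1,y1=box
    m=np.zeros(f.shape[:2],np.uint8);m[y0:y1,x0:x1]=cond(f)[y0:y1,x0:x1]
    k,l,st,c=cv2.connectedComponentsWithStats(m);return [(c[i].round(1).tolist(),st[i].tolist()) for i in range(1,k) if st[i,4]>4]
br=lambda f:(f.min(2)>130)
red=lambda f:(f[:,:,2]-f[:,:,0]>40)
dark=lambda f:(f.max(2)<70)
print("pivot top",blob("top",lambda f:f.min(2)>120,(331,208,339,216)),"knob top",blob("top",br,(364,213,374,225)))
print("pivot sc",blob("scene",br,(276,257,287,266)),"knob sc",blob("scene",br,(228,244,241,262)))
print("cells sc",blob("scene",red,(365,235,440,280)),blob("scene",dark,(372,248,384,258)),blob("scene",dark,(413,238,428,252)))
print("cells top",blob("top",red,(205,188,285,242)),blob("top",dark,(222,215,234,232)),blob("top",dark,(256,209,267,227)))
P=tri((281.3,261.3),(335,212));Kt=tri((233.9,248.6),(370,218.6))
print("pivot",P,"knobtop",Kt,np.hypot(*(Kt-P)[:2]), onz("top",(335,212),.084),onz("top",(370,218.6),.108),onz("scene",(281.3,261.3),.084),onz("scene",(233.9,248.6),.108))
L=tri((420,244.3),(228,223));R=tri((378.2,253.8),(261.6,217));print("caps",L,R,np.linalg.norm(L-R),(L+R)/2)
for p in((352.4,204.4),(358,232)):print(onz("top",p,.034))
E
```

```text
pivot top [([333.9, 211.0], [331, 208, 8, 8, 47])] knob top [([370.2, 218.9], [367, 216, 7, 7, 40])]
pivot sc [([281.0, 261.3], [279, 260, 5, 4, 18])] knob sc [([233.4, 249.2], [231, 247, 6, 5, 25]), ([234.2, 257.3], [231, 253, 8, 8, 34])]
cells sc [([420.1, 253.3], [416, 246, 9, 15, 100]), ([379.4, 263.0], [375, 256, 10, 15, 104])] [([377.4, 252.1], [372, 248, 12, 10, 109])] [([420.0, 243.6], [413, 238, 15, 14, 176])]
cells top [([260.2, 211.1], [259, 209, 4, 5, 17]), ([227.3, 219.6], [226, 217, 4, 6, 17])] [([227.6, 223.8], [227, 223, 2, 3, 5])] []
pivot [ 0.5751051  -0.09832845  0.08270921] knobtop [ 0.5499127  -0.19726617  0.10730606] 0.102094714047958 [ 0.57487627 -0.09830901  0.084     ] [ 0.54968439 -0.19581863  0.108     ] [ 0.57670772 -0.09822111  0.084     ] [ 0.55069998 -0.19850662  0.108     ]
caps [0.54948839 0.21293163 0.08141974] [0.56587087 0.11548683 0.07617216] 0.09895156071139206 [0.55767963 0.16420923 0.07879595]
[ 0.60574828 -0.15314928  0.034     ]
[ 0.52228664 -0.16729345  0.034     ]
```

Now above the knob, turning the jaw axis to the swing's tangent.

```bash
python3 -m inch '[14.9,-35.7,-3,0,0,-3.92,34,14.9,-35.7,-3,0,0,-3.92,34,14.9,-35.7,-3,0,0,-3.92,34,14.9,-35.7,-3,0,0,-3.92,34,14.9,-35.7,-3,0,0,-3.92,34,14.9,-35.7,-5,0,0,-3.92,34,14.9,-35.7,-5,0,0,-3.92,34,14.9,-35.7,-5,0,0,-3.92,34,14.9,-35.7,-5,0,0,-3.92,34,14.9,-35.7,-5,0,0,-3.92,34,14.9,-35.7,-5,0,0,-3.92,34,14.9,-35.7,-5,0,0,-3.92,34,14.9,-35.7,-5,0,0,-3.92,34,14.9,-35.7,-5,0,0,-3.92,34,14.9,-35.7,-5,0,0,-3.92,34,14.9,-35.7,-5,0,0,-3.92,34,14.9,-35.7,-5,0,0,-3.92,34,14.9,-35.7,-5,0,0,-3.92,34,14.9,-35.7,-5,0,0,-3.92,34,14.9,-35.7,-5,0,0,-3.92,34]'
python3 - <<'E'
from h import *
f=arm.grab_frame("scene")[:,:,::-1]
cv2.imwrite("pics/s1.png",cv2.resize(f[150:310,180:390],(800,600),interpolation=cv2.INTER_CUBIC))
s=arm.get_state();print(s["position"],s["eef_rot"],s["finger_gap"],s["qpos"].round(2))
E
```

```text
t: 1.77
position: [0.5512, -0.1995, 0.2131]
eef_rot: [0.792, 0.611, -0.0, -0.0]
ft_force: [0.7, 0.6, -0.0]
finger_gap: 0.0339
[ 0.55294169 -0.20582957  0.21229897] [ 7.94208657e-01  6.07642473e-01 -6.36087132e-04  1.68215698e-03] 0.0341625023389557 [-0.56  0.31  1.65 -0.    1.18 -0.29]
```

View pics/s1.png

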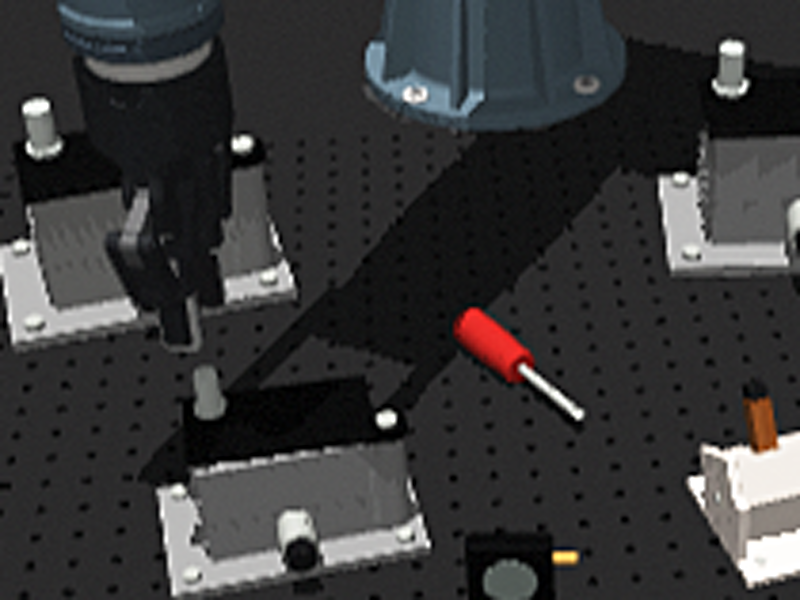

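The gripper is over the knob (crop: fingers at (180,335), knob at (207,380)). I'll let it settle before going down.

```bash
python3 -m inch '[0,0,0,0,0,0,34,0,0,0,0,0,0,34]'
```

```text
t: 1.98
position: [0.5505, -0.198, 0.2128]
eef_rot: [0.791, 0.612, -0.0, -0.001]
ft_force: [-1.2, 0.2, -0.4]
finger_gap: 0.0338
```

```bash
python3 -m inch '[0,0,-13,0,0,0,34,0,0,-14,0,0,0,34,0,0,-14,0,0,0,34,0,0,-12,0,0,0,34,0,0,0,0,0,0,34,0,0,0,0,0,0,34]'
python3 - <<'E'
import numpy as np
p=np.array([.5755,-.0985]);k=np.array([.5503,-.1975])
d=k-p;r=np.hypot(*d);a=np.degrees(np.arctan2(d[1],d[0]));print(r,a)
last=k
# first couple rows take up slack: go 10 mm ahead along tangent -> lead angle
for i in range(1,18):
    th=np.radians(a-6*i);q=p+.104*np.array([np.cos(th),np.sin(th)]);print(i*6,((q-last)*1000).round(1));last=q
E
```

```text
t: 2.48
position: [0.5505, -0.1964, 0.16]
eef_rot: [0.79, 0.613, -0.0, -0.001]
ft_force: [-0.1, -0.1, 1.2]
finger_gap: 0.0341
0.10215693809037153 -104.28109573597084
6 [-10.8   1.4]
12 [-10.    4.3]
18 [-9.5  5.3]
24 [-8.9  6.3]
30 [-8.2  7.2]
36 [-7.4  8. ]
42 [-6.5  8.7]
48 [-5.6  9.4]
54 [-4.6  9.9]
60 [-3.5 10.3]
66 [-2.4 10.6]
72 [-1.3 10.8]
78 [-0.1 10.9]
84 [ 1.  10.8]
90 [ 2.1 10.7]
96 [ 3.2 10.4]
102 [ 4.3 10. ]
```

```bash
python3 -m inch '[-10.8,1.4,0,0,0,-6,34,-10,4.3,0,0,0,-6,34,-9.5,5.3,0,0,0,-6,34,-8.9,6.3,0,0,0,-6,34,-8.2,7.2,0,0,0,-6,34,-7.4,8,0,0,0,-6,34,-6.5,8.7,0,0,0,-6,34,-5.6,9.4,0,0,0,-6,34,-4.6,9.9,0,0,0,-6,34,-3.5,10.3,0,0,0,-6,34,-2.4,10.6,0,0,0,-6,34,-1.3,10.8,0,0,0,-6,34,-0.1,10.9,0,0,0,-6,34,1,10.8,0,0,0,-6,34,2.1,10.7,0,0,0,-6,34,3.2,10.4,0,0,0,-6,34,0,0,0,0,0,0,34]'
python3 - <<'E'
from h import *
f=arm.grab_frame("scene")[:,:,::-1];cv2.imwrite("pics/s2f.png",f)
cv2.imwrite("pics/s2.png",cv2.resize(f[200:320,200:360],(800,600),interpolation=cv2.INTER_CUBIC))
g=arm.grab_frame("top")[:,:,::-1];cv2.imwrite("pics/t2f.png",g)
E
```

```text
t: 3.9
position: [0.4793, -0.0614, 0.162]
eef_rot: [0.984, -0.179, 0.001, -0.0]
ft_force: [-0.9, 0.2, 0.9]
finger_gap: 0.0342
```

View pics/s2.png

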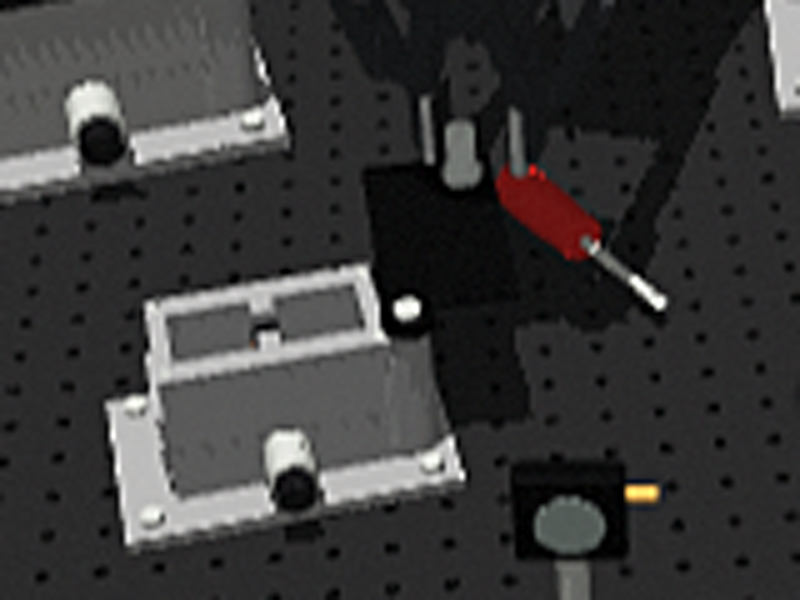

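The cover is open, with the knob at scene (292,226) and the trough exposed. The cell's black cap shows between the ribs at scene (253,266). I'll compute the cover angle and the cell position, and save a top crop.

```bash
python3 - <<'E'
from h import *
u=lambda x,y:(200+(x+.5)*.2-.5,200+(y+.5)*.2-.5)
C=[onz("scene",u(*p),.076) for p in((147,301),(366,264),(388,345),(160,385))]
print(np.array(C).round(4),[round(np.linalg.norm(C[i]-C[i-1]),4) for i in range(4)],np.mean(C,0))
for a,b in((0,1),(3,2)):d=C[b]-C[a];print(np.degrees(np.arctan2(d[1],d[0]))-90)
print("inner",[onz("scene",u(*p),.076).round(4) for p in((166,317),(355,285),(368,330),(172,360))])
print("knob",onz("scene",u(461,127),.108),"cap",onz("scene",u(267,327),.072))
f=cv2.imread("pics/t2f.png");cv2.imwrite("pics/t2.png",cv2.resize(f[170:260,300:420],(800,600),interpolation=cv2.INTER_CUBIC))
E
```

```text
[[ 0.548  -0.2136  0.076 ]
 [ 0.5328 -0.117   0.076 ]
 [ 0.5907 -0.1079  0.076 ]
 [ 0.6058 -0.2044  0.076 ]] [np.float64(0.0586), np.float64(0.0978), np.float64(0.0586), np.float64(0.0976)] [ 0.56931389 -0.16073369  0.076     ]
8.908440130544875
8.900293398205491
inner [array([ 0.5602, -0.2046,  0.076 ]), array([ 0.5474, -0.122 ,  0.076 ]), array([ 0.5795, -0.1164,  0.076 ]), array([ 0.5899, -0.2002,  0.076 ])]
knob [ 0.4764416  -0.07030275  0.108     ] cap [ 0.56740497 -0.16079662  0.072     ]
```

View pics/t2.png

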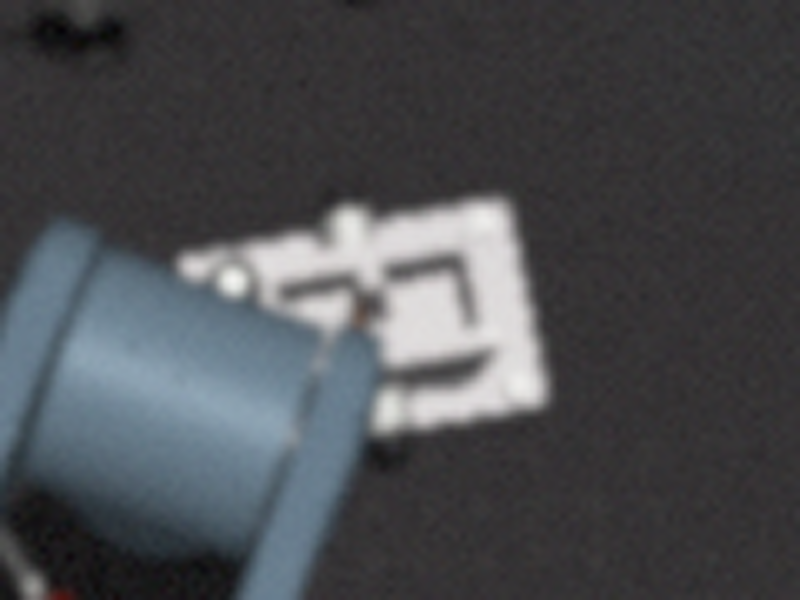

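The block yaw is 8.9° and its centre is (0.569,-0.161). The cover is at about 1.6 rad, so the trough is clear. Now up, and over the cell.

```bash
python3 -m inch '[0,0,15,0,0,0,34,0,0,20,0,0,0,34,0,0,15,0,0,0,34,9.5,-10.3,0,0,0,4,34,20,-22,0,0,0,6.5,34,20,-22,0,0,0,6.5,34,20,-22,0,0,0,6.5,34,14,-16,0,0,0,4,34,5.5,-7,0,0,0,2,34,0,0,0,0,0,0,34,0,0,0,0,0,0,34,0,0,0,0,0,0,34]'
python3 - <<'E'
from h import *
f=arm.grab_frame("scene")[:,:,::-1];cv2.imwrite("pics/s3f.png",f)
cv2.imwrite("pics/s3.png",cv2.resize(f[200:320,190:350],(800,600),interpolation=cv2.INTER_CUBIC))
s=arm.get_state();x,y=s["eef_rot"][:2];print(s["position"],s["eef_rot"].round(4),np.degrees(np.arctan2(y*y-x*x,2*x*y)))
E
```

```text
t: 5.0
position: [0.5669, -0.1617, 0.2107]
eef_rot: [0.997, 0.078, -0.0, -0.0]
ft_force: [-0.3, -0.0, -0.4]
finger_gap: 0.0343
[ 0.56690812 -0.16143516  0.21079354] [ 9.969e-01  7.850e-02 -3.000e-04 -2.000e-04] -80.99712758833385
```

View pics/s3.png

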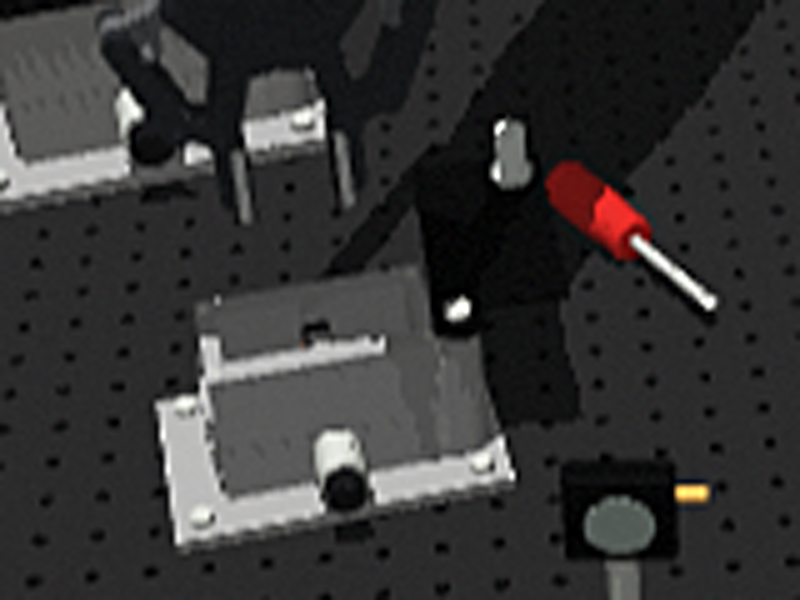

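```bash
python3 - <<'E'
from h import *
f=lambda p:((p+.5-np.array([190,200]))*5-.5).round(1)
R=np.radians(8.9);ey=np.array([-np.sin(R),np.cos(R),0])
for z in(.135,.14,.145,.15):
    c=np.array([.5669,-.1615,z]);print(z,f(proj("scene",c)),f(proj("scene",c+.017*ey)),f(proj("scene",c-.017*ey)))
print("cap at est",f(proj("scene",[.5685,-.1607,.072])),"img 316,333")
E
```

```text
0.135 [299.  211.4] [339.1 204.8] [258.7 218. ]
0.14 [297.7 201.9] [337.9 195.4] [257.2 208.5]
0.145 [296.3 192.4] [336.6 185.8] [255.8 198.9]
0.15 [294.9 182.8] [335.4 176.2] [254.3 189.3]
cap at est [317.2 328.6] img 316,333
```

```bash
python3 -m inch '[1.5,1.3,0,0,0,0,34,0,0,-12,0,0,0,34,0,0,-18,0,0,0,34,0,0,-18,0,0,0,34,0,0,-15,0,0,0,34,0,0,-12,0,0,0,34,0,0,-9,0,0,0,34,0,0,-8,0,0,0,34,0,0,0,0,0,0,34,0,0,0,0,0,0,34]'
python3 - <<'E'
from h import *
f=arm.grab_frame("scene")[:,:,::-1];cv2.imwrite("pics/s4f.png",f)
cv2.imwrite("pics/s4.png",cv2.resize(f[215:290,210:310],(800,600),interpolation=cv2.INTER_CUBIC))
E
```

```text
t: 5.88
position: [0.5691, -0.1606, 0.1188]
eef_rot: [0.997, 0.078, -0.0, -0.0]
ft_force: [-0.0, -0.3, 0.2]
finger_gap: 0.0343
```

View pics/s4.png

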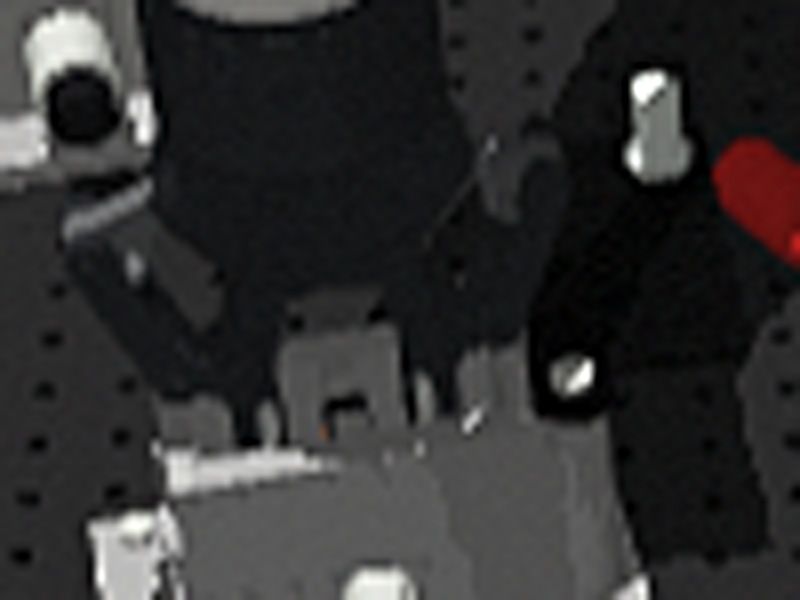

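The fingers stand in the trough at crop x 278 and 412, with the cap midway at 347, so they are centred. Closing.

```bash
python3 -m inch '[0,0,0,0,0,0,20,0,0,0,0,0,0,14,0,0,0,0,0,0,5,0,0,0,0,0,0,5,0,0,0,0,0,0,5,0,0,0,0,0,0,5]'
```

```text
t: 6.43
position: [0.5697, -0.1609, 0.1199]
eef_rot: [0.997, 0.078, 0.001, 0.0]
ft_force: [-1.6, 0.7, 6.0]
finger_gap: 0.011
```

```bash
python3 -m inch '[0,0,0,0,0,0,5,0,0,0,0,0,0,5]'; python3 - <<'E'
from h import *
f=arm.grab_frame("scene")[:,:,::-1];cv2.imwrite("pics/s5f.png",f)
cv2.imwrite("pics/s5.png",cv2.resize(f[215:290,210:310],(800,600),interpolation=cv2.INTER_CUBIC))
E
```

```text
t: 6.6
position: [0.5697, -0.1609, 0.1199]
eef_rot: [0.997, 0.078, 0.001, 0.0]
ft_force: [-0.7, 0.2, 5.5]
finger_gap: 0.0104
```

View pics/s5.png

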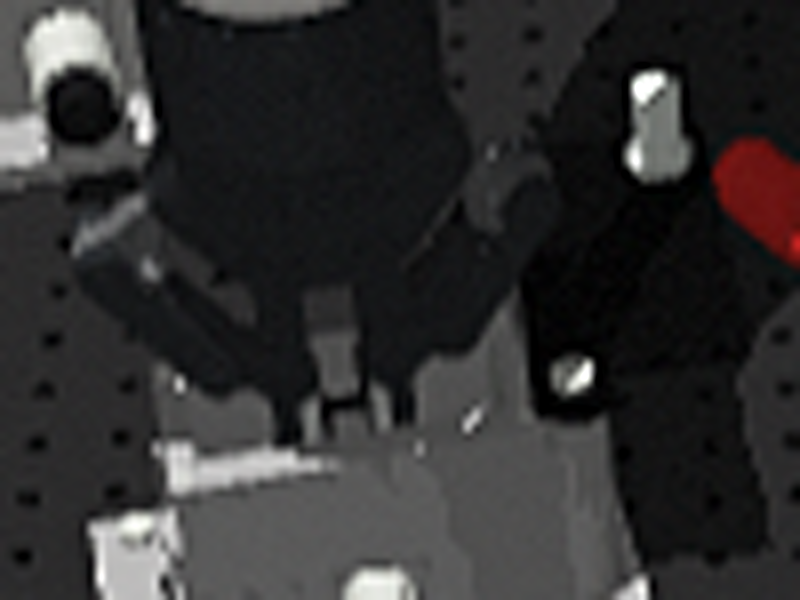

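Gripped. A small lift first, to check.

```bash
python3 -m inch '[0,0,3,0,0,0,5,0,0,6,0,0,0,5,0,0,9,0,0,0,5,0,0,9,0,0,0,5,0,0,0,0,0,0,5]';  python3 -m inch '[0,0,12,0,0,0,5,0,0,15,0,0,0,5,0,0,15,0,0,0,5,0,0,15,0,0,0,5,0,0,15,0,0,0,5,0,0,6,0,0,0,5,0,0,0,0,0,0,5]'
python3 - <<'E'
from h import *
f=arm.grab_frame("scene")[:,:,::-1];cv2.imwrite("pics/s6f.png",f)
g=arm.grab_frame("top")[:,:,::-1];cv2.imwrite("pics/t6f.png",g)
a=cv2.resize(f[180:290,210:340],(480,406),interpolation=cv2.INTER_CUBIC)
b=cv2.resize(g[185:245,205:285],(320,240),interpolation=cv2.INTER_CUBIC)
c=np.zeros((406,800,3),np.uint8);c[:,:480]=a;c[:240,480:]=b;cv2.imwrite("pics/s6.png",c)
E
```

```text
t: 7.07
position: [0.5702, -0.1613, 0.1485]
eef_rot: [0.997, 0.078, 0.001, 0.001]
ft_force: [0.0, 0.2, 0.2]
finger_gap: 0.0108
t: 7.65
position: [0.5699, -0.1611, 0.2262]
eef_rot: [0.997, 0.078, 0.001, 0.001]
ft_force: [1.1, -0.1, -1.8]
finger_gap: 0.0107
```

View pics/s6.png

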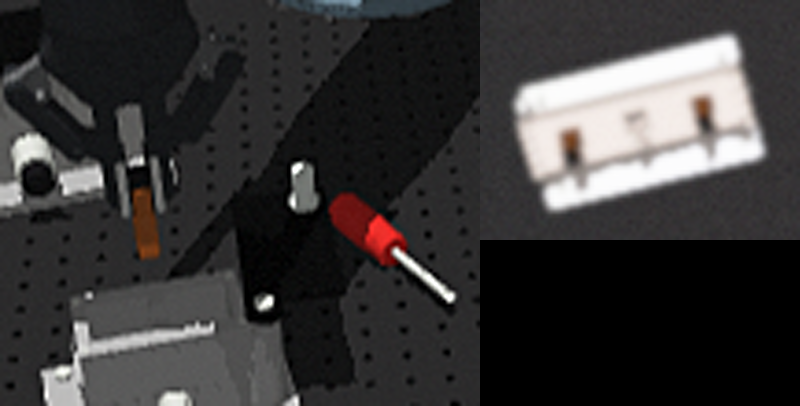

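The cell is held upright and clear of the block (amber body at crop (147,225)). Now the rack geometry, numerically.

```bash
cat >> h.py <<'E'
def reds(f,box,mn=12):
    f=f.astype(int);x0,y0,x1,y1=box;m=np.zeros(f.shape[:2],np.uint8)
    m[y0:y1,x0:x1]=((f[:,:,2]-f[:,:,0]>40)&(f[:,:,1]<0.75*f[:,:,2]))[y0:y1,x0:x1]
    k,l,st,c=cv2.connectedComponentsWithStats(m);return [(c[i].round(2),st[i].tolist()) for i in range(1,k) if st[i,4]>=mn]
E
python3 - <<'E'
from h import *
f=cv2.imread("pics/s6f.png");g=cv2.imread("pics/t6f.png")
S=reds(f,(360,235,440,285));T=reds(g,(205,188,285,242));print(S,T)
for n,B in(("scene",S),("top",T)):
    B=sorted(B,key=lambda b:onz(n,b[0],.067)[1]);R,L=[onz(n,b[0],.067) for b in B]
    d=L-R;yaw=np.arctan2(-d[0],d[1]);xr=np.array([np.cos(yaw),np.sin(yaw),0])
    print(n,R.round(4),L.round(4),"len",np.linalg.norm(d).round(4),"yaw",np.degrees(yaw).round(1),"pocket",((L+R)/2+.0124*xr).round(4))
# rack edges
w=(f.min(2)>150).astype(np.uint8);
psi=np.radians(13);xr=np.array([np.cos(psi),np.sin(psi),0]);yr=np.array([-xr[1],xr[0],0]);Z=np.array([0,0,1])
az=-.5*xr+.866*Z;ax=.866*xr+.5*Z;P=np.array([.57,.17,.036])
for s in(.018,.048):
    print(s,[proj(n,P+sg*.05*yr+s*az+.0048*ax).round(1) for n in("scene","top") for sg in(1,-1)])
# white edges of rack in top: fit lines to outline
m=np.zeros(g.shape[:2],np.uint8);m[186:242,205:285]=(g.min(2)>110)[186:242,205:285]
c=max(cv2.findContours(m,cv2.RETR_EXTERNAL,cv2.CHAIN_APPROX_NONE)[0],key=cv2.contourArea)[:,0]
h=cv2.approxPolyDP(c[:,None],3,True)[:,0];print(h.tolist())
W=[onz("top",p,.0) for p in h];print(np.array(W).round(3).tolist())
E
```

```text
[(array([420.1 , 253.22]), [416, 246, 9, 15, 99]), (array([379.38, 262.66]), [375, 256, 9, 15, 99])] [(array([227.08, 219.83]), [226, 218, 3, 5, 12])]
scene [0.5858 0.1159 0.067 ] [0.5635 0.2127 0.067 ] len 0.0993 yaw 13.0 pocket [0.5867 0.1671 0.067 ]Traceback (most recent call last):
  File "<stdin>", line 5, in <module>
ValueError: not enough values to unpack (expected 2, got 1)
```

```bash
python3 - <<'E'
from h import *
T=[(227.3,219.6),(260.2,211.1)];L,R=[onz("top",p,.067) for p in T];d=L-R;yaw=np.arctan2(-d[0],d[1])
print(L,R,np.linalg.norm(d),np.degrees(yaw),(L+R)/2+.0124*np.array([np.cos(yaw),np.sin(yaw),0]))
psi=np.radians(13);xr=np.array([np.cos(psi),np.sin(psi),0]);yr=np.array([-xr[1],xr[0],0]);Z=np.array([0,0,1])
az=-.5*xr+.866*Z;ax=.866*xr+.5*Z;P=np.array([.5867,.1671,.036])
for s in(.018,.033,.048):print(s,[proj(n,P+sg*.05*yr+s*az+.0048*ax).round(1).tolist() for n in("scene","top") for sg in(1,-1)])
s=arm.get_state();from scipy.spatial.transform import Rotation as Ro
R0=Ro.from_quat(s["eef_rot"]);print(s["position"],R0.as_matrix().round(4).tolist())
Rt=Ro.from_matrix(np.array([ax,-yr,-az]).T) # tool x=ax,y=-yr,z=-az
print((Rt*R0.inv()).as_rotvec(degrees=True),"twist",Ro.from_rotvec([0,0,0]).magnitude())
for h in(.040,.0):  # foot height above floor along axis ; TCP is .1055+ .. along axis above foot
    print(h,P+az*(h+.106))
E
```

```text
[0.56156252 0.21560885 0.067     ] [0.58486145 0.11931552 0.067     ] 0.09907192218015563 13.601756663737062 [0.58526421 0.17037832 0.067     ]
0.018 [[421.2, 259.7], [380.3, 269.3], [228.3, 217.2], [261.3, 209.1]]
0.033 [[420.2, 253.2], [379.3, 262.7], [228.2, 219.0], [261.5, 210.7]]
0.048 [[419.3, 246.7], [378.2, 256.1], [228.1, 220.7], [261.7, 212.4]]
[ 0.56884444 -0.16060598  0.22368838] [[0.9877, 0.1562, -0.0002], [0.1562, -0.9877, 0.0001], [-0.0002, -0.0001, -1.0]]
[  5.71861471 -29.47040028   3.92246726] twist 0.0
0.04 [0.51557099 0.15067857 0.162436  ]
0.0 [0.53505839 0.15517759 0.127796  ]
```

The rack yaw is 13° and the pocket floor is at about (0.587,0.168,0.036). I'll carry the cell over, tilting it to the pocket's axis.

```bash
python3 -m inch '[-2.8,12.3,0,0.23,-1.18,0.16,5,-5.6,24.7,0,0.46,-2.36,0.31,5,-8.4,37,-3,0.69,-3.54,0.47,5,-8.4,37,-3,0.69,-3.54,0.47,5,-8.4,37,-3,0.69,-3.54,0.47,5,-8.4,37,-3,0.69,-3.54,0.47,5,-8.4,37,-3,0.69,-3.54,0.47,5,-8.4,37,-3,0.69,-3.54,0.47,5,-7,30.8,-7,0.57,-2.95,0.39,5,-4.5,18.4,-6,0.34,-1.77,0.24,5,0,0,0,0,0,0,5,0,0,0,0,0,0,5,0,0,0,0,0,0,5]'
cat > chk.py <<'E'
from h import *
from scipy.spatial.transform import Rotation as Ro
import sys
f=arm.grab_frame("scene")[:,:,::-1].copy();cv2.imwrite(f"pics/{sys.argv[1]}f.png",f)
psi=np.radians(13);xr=np.array([np.cos(psi),np.sin(psi),0]);yr=np.array([-xr[1],xr[0],0]);Z=np.array([0,0,1])
az=-.5*xr+.866025*Z;ax=.866025*xr+.5*Z;P=np.array([.5867,.168,.036])
s=arm.get_state();R0=Ro.from_quat(s["eef_rot"]);Rt=Ro.from_matrix(np.array([ax,-yr,-az]).T)
d=s["position"]-P
print("pos",s["position"].round(4),"rel ax,yr,az(foot)",(d@ax*1e3).round(1),(d@yr*1e3).round(1),(d@az*1e3-106).round(1),"rot left",(Rt*R0.inv()).as_rotvec(degrees=True).round(2),s["finger_gap"])
print(*[(b[0],b[1]) for b in reds(f,(340,180,460,285))],sep="\n")
h=d@az-.106;F=s["position"]-az*.106
for t in(0,.03):print("pred held back face s=",t,proj("scene",F+t*az+.00625*ax).round(1))
E
python3 chk.py s7; python3 - <<'E'
from h import *
f=cv2.imread("pics/s7f.png")
cv2.imwrite("pics/s7.png",cv2.resize(f[180:300,340:460],(600,600),interpolation=cv2.INTER_CUBIC))
E
```

```text
t: 8.83
position: [0.4991, 0.1471, 0.1927]
eef_rot: [0.96, 0.109, 0.257, -0.029]
ft_force: [-0.2, -0.8, 0.5]
finger_gap: 0.0108
pos [0.4996 0.1467 0.1931] rel ax,yr,az(foot) 0.9 -1.1 74.9 rot left [0.   0.04 0.05] 0.010852054590490419
(array([394.9 , 229.89]), [391, 218, 9, 23, 132])
(array([420.1 , 253.22]), [416, 246, 9, 15, 99])
(array([379.38, 262.66]), [375, 256, 9, 15, 99])
pred held back face s= 0 [397.4 239.7]
pred held back face s= 0.03 [395.3 226.4]
```

View pics/s7.png

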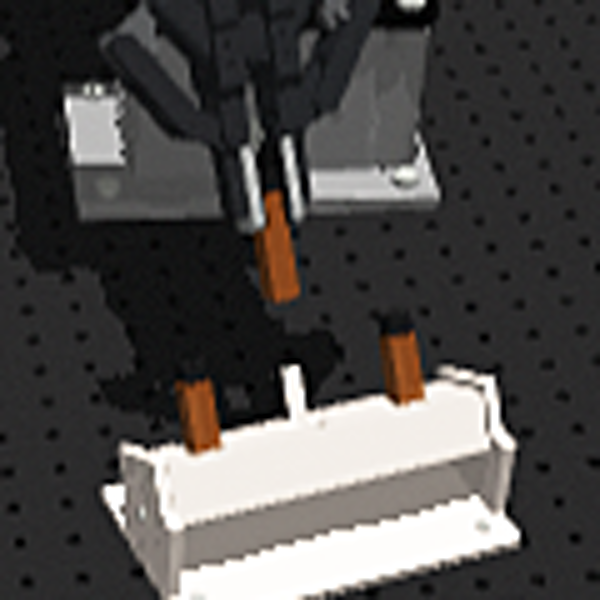

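The cell is held in line over the middle pocket, at crop (278,250). Its foot is above the gap between the neighbours at (200,415) and (403,370). Now fine lateral alignment relative to the neighbours, from the edge rows.

```bash
cat > lat.py <<'E'
from h import *
import sys
from chk import f,P,az,ax,yr,s
def rows(r0,r1,c0,c1):
    o=[]
    for r in range(r0,r1+1):
        p=f[r,c0:c1].astype(float);w=np.clip(p[:,2]-p[:,0]-10,0,None);o.append(((w*np.arange(c0,c1)).sum()/w.sum(),w.sum()/max(w.max(),1),r))
    return np.array(o)
def off(rr,base): # mean column offset from the projected axis line of back face, px
    a=proj("scene",base+.00625*ax);b=proj("scene",base+.06*az+.00625*ax)
    m=a[0]+(rr[:,2]-a[1])*(b[0]-a[0])/(b[1]-a[1]);return rr[:,0]-m
E
python3 - s8 <<'E'
from lat import *
h=rows(230,239,385,405);L=rows(248,258,412,430);R=rows(258,267,371,388)
print(h[:,:2].round(2).tolist());
F=s["position"]-.106*az
oh=off(h,F);oL=off(L,P+.05*yr);oR=off(R,P-.05*yr)
print(oh.round(2),oL.round(2),oR.round(2),oh.mean(),oL.mean(),oR.mean())
px=np.linalg.norm(proj("scene",P+.05*yr)-proj("scene",P-.05*yr))/100;rel=(F-P)@yr*1e3
pxh=(proj("scene",F+.001*yr)-proj("scene",F))[0]
print("need shift yr mm",(oL.mean()+oR.mean())/2/.41-oh.mean()/pxh-rel,pxh,rel)
E
```

```text
pos [0.4998 0.1465 0.1933] rel ax,yr,az(foot) 1.1 -1.4 75.0 rot left [-0.    0.07  0.08] 0.010569300697377723
(array([394.77, 230.08]), [391, 218, 9, 23, 132])
(array([420.1 , 253.22]), [416, 246, 9, 15, 99])
(array([379.38, 262.66]), [375, 256, 9, 15, 99])
pred held back face s= 0 [397.4 239.7]
pred held back face s= 0.03 [395.2 226.4]
[[394.76, 5.81], [394.92, 5.85], [395.24, 6.16], [395.36, 5.62], [395.44, 5.44], [395.67, 5.55], [395.76, 5.75], [395.99, 5.73], [396.03, 5.53], [395.69, 4.27]]
[-1.06 -1.05 -0.9  -0.93 -1.   -0.94 -1.   -0.94 -1.05 -1.55] [-0.53 -0.48 -0.55 -0.4  -0.35 -0.4  -0.27 -0.37 -0.04 -0.42 -0.41] [-0.2  -0.06 -0.12 -0.23 -0.19 -0.22 -0.19 -0.08  0.12 -0.19] -1.042414812973675 -0.3833818189281353 -0.13647551754233406
need shift yr mm 3.294490233680471 0.41158549499317587 -1.395781473921216
```

```bash
python3 -m inch '[-1.6,2.9,-0.5,0,0,0,5,4,0.9,-7.2,0,0,0,5,4.1,1,-7.3,0,0,0,5,4.1,0.9,-7.2,0,0,0,5,0,0,0,0,0,0,5,0,0,0,0,0,0,5]'
python3 - s9 <<'E'
from lat import *
b=[b for b in reds(f,(385,200,412,262)) ];print(b);bot=max(x[1][1]+x[1][3] for x in b)
h=rows(bot-9,bot-2,387,410);L=rows(248,258,412,430);R=rows(258,267,371,388)
F=s["position"]-.106*az
oh=off(h,F);oL=off(L,P+.05*yr);oR=off(R,P-.05*yr);rel=(F-P)@yr*1e3
print(oh.round(2),"need shift yr mm",(oL.mean()+oR.mean())/2/.41-oh.mean()/.414-rel,"pred foot row",proj("scene",F+.00625*ax),"bot",bot)
E
```

```text
t: 9.43
position: [0.5094, 0.1529, 0.1699]
eef_rot: [0.96, 0.109, 0.257, -0.029]
ft_force: [-0.1, 0.1, -0.1]
finger_gap: 0.0107
pos [0.5094 0.1529 0.1704] rel ax,yr,az(foot) -0.9 2.7 49.7 rot left [-0.02 -0.    0.02] 0.010755896903737586
(array([397.78, 240.93]), [394, 229, 9, 22, 130])
(array([420.1 , 253.22]), [416, 246, 9, 15, 99])
(array([379.4, 262.8]), [375, 256, 9, 15, 99])
pred held back face s= 0 [400.4 250.4]
pred held back face s= 0.03 [398.3 237.2]
[(array([397.78, 240.93]), [394, 229, 9, 22, 130])]
[-1.18 -1.03 -1.03 -1.12 -1.07 -1.13 -1.2  -1.27] need shift yr mm -0.6216989978664356 pred foot row [400.42977746 250.35581874] bot 251
```

```bash
python3 -m inch '[0.9,-0.4,0.5,0,0,0,5,2.4,0.6,-4.3,0,0,0,5,2.4,0.6,-4.3,0,0,0,5,2.5,0.5,-4.4,0,0,0,5,2.4,0.6,-4.3,0,0,0,5,2.5,0.6,-4.4,0,0,0,5,2.4,0.5,-4.3,0,0,0,5,0,0,0,0,0,0,5,0,0,0,0,0,0,5]'
python3 - s10 <<'E'
from lat import *
b=reds(f,(388,200,412,262));bot=max(x[1][1]+x[1][3] for x in b)
h=rows(bot-9,bot-2,388,411);L=rows(248,258,412,430);R=rows(258,267,371,388)
F=s["position"]-.106*az
oh=off(h,F);oL=off(L,P+.05*yr);oR=off(R,P-.05*yr);rel=(F-P)@yr*1e3
print(oh.round(2),"need shift yr mm",(oL.mean()+oR.mean())/2/.41-oh.mean()/.414-rel,"pred foot row",proj("scene",F+.00625*ax),"bot",bot,s["ft_force"])
E
```

```text
t: 10.23
position: [0.5253, 0.1562, 0.145]
eef_rot: [0.96, 0.109, 0.258, -0.029]
ft_force: [2.7, -0.5, 0.4]
finger_gap: 0.0104
pos [0.5252 0.1562 0.1452] rel ax,yr,az(foot) 0.4 2.4 19.9 rot left [-0.02  0.06  0.  ] 0.010791117586793405
(array([399.97, 253.76]), [396, 242, 9, 22, 127])
(array([420.1 , 253.22]), [416, 246, 9, 15, 99])
(array([379.42, 262.72]), [375, 256, 9, 15, 98])
pred held back face s= 0 [402.6 263.5]
pred held back face s= 0.03 [400.5 250.4]
[-1.11 -1.09 -1.06 -1.07 -1.02 -1.01 -1.13 -0.81] need shift yr mm -0.495504940414045 pred foot row [402.58892413 263.4718055 ] bot 262 [1.15058303 0.18892256 0.18553229]
```

```bash
python3 -m inch '[0.1,-0.5,0,0,0,0,5,1.2,0.3,-2.2,0,0,0,5,1.2,0.3,-2.2,0,0,0,5,1.2,0.2,-2.1,0,0,0,5,0,0,0,0,0,0,5]'; python3 chk.py s11
```

```text
t: 10.7
position: [0.529, 0.1565, 0.1386]
eef_rot: [0.96, 0.109, 0.258, -0.029]
ft_force: [3.2, 1.0, 0.0]
finger_gap: 0.0105
pos [0.529  0.1565 0.1387] rel ax,yr,az(foot) 0.4 1.8 12.4 rot left [-0.02  0.08  0.01] 0.010783346355700411
(array([400.15, 256.26]), [396, 245, 9, 21, 115])
(array([420.1 , 253.22]), [416, 246, 9, 15, 99])
(array([379.42, 262.72]), [375, 256, 9, 15, 98])
pred held back face s= 0 [402.9 266.8]
pred held back face s= 0.03 [400.8 253.7]
```

```bash
python3 -m inch '[0.6,0.1,0.3,0,0,0,5,1.2,0.3,-2.1,0,0,0,5,1.2,0.3,-2.1,0,0,0,5,0.9,0.2,-1.6,0,0,0,5,0,0,0,0,0,0,5]'; python3 chk.py s12|head -2;python3 -m inch '[0.7,0.2,-1.3,0,0,0,5,0,0,0,0,0,0,5]'; python3 -m inch '[0.7,0.2,-1.3,0,0,0,5,0,0,0,0,0,0,5]'
```

```text
t: 11.17
position: [0.5325, 0.1574, 0.1327]
eef_rot: [0.96, 0.109, 0.257, -0.029]
ft_force: [1.7, 0.6, -0.2]
finger_gap: 0.0108
pos [0.5325 0.1574 0.1329] rel ax,yr,az(foot) 0.6 1.9 5.5 rot left [-0.02  0.02  0.  ] 0.010531618005437155
(array([420.1 , 253.22]), [416, 246, 9, 15, 99])
t: 11.38
position: [0.5331, 0.1576, 0.1316]
eef_rot: [0.96, 0.109, 0.257, -0.029]
ft_force: [1.2, 0.4, 0.5]
finger_gap: 0.0106
t: 11.55
position: [0.5338, 0.1578, 0.1304]
eef_rot: [0.96, 0.109, 0.257, -0.029]
ft_force: [1.2, -0.4, -0.4]
finger_gap: 0.0105
```

```bash
for i in 1 2; do python3 -m inch '[0.5,0.1,-0.9,0,0,0,5,0,0,0,0,0,0,5,0,0,0,0,0,0,5]' | tr '\n' ' ';echo; done; python3 chk.py s13|head -3
```

```text
t: 11.8 position: [0.5343, 0.1579, 0.1295] eef_rot: [0.96, 0.109, 0.257, -0.029] ft_force: [1.2, -0.2, 0.0] finger_gap: 0.0104 
t: 12.05 position: [0.5348, 0.158, 0.1287] eef_rot: [0.96, 0.109, 0.257, -0.029] ft_force: [1.1, 1.6, 0.0] finger_gap: 0.0104 
pos [0.5348 0.158  0.1287] rel ax,yr,az(foot) 0.6 1.9 0.7 rot left [-0.02  0.03 -0.  ] 0.010808941224314418
(array([420.1 , 253.22]), [416, 246, 9, 15, 99])
(array([400.77, 258.57]), [397, 251, 8, 15, 77])
```

```bash
for i in 1 2; do python3 -m inch '[0.4,0.1,-0.7,0,0,0,5,0,0,0,0,0,0,5,0,0,0,0,0,0,5]' | tr '\n' ' ';echo; done; python3 chk.py s14|head -3
```

```text
t: 12.35 position: [0.5352, 0.1581, 0.128] eef_rot: [0.96, 0.109, 0.257, -0.029] ft_force: [0.4, 0.3, -0.4] finger_gap: 0.0106 
t: 12.6 position: [0.5356, 0.1582, 0.1274] eef_rot: [0.96, 0.109, 0.257, -0.029] ft_force: [-1.9, -0.2, 2.9] finger_gap: 0.0107 
pos [0.5356 0.1582 0.1274] rel ax,yr,az(foot) 0.7 2.0 -0.9 rot left [-0.02  0.04 -0.01] 0.01066005560588456
(array([420.1 , 253.22]), [416, 246, 9, 15, 99])
(array([400.93, 258.72]), [397, 251, 8, 15, 72])
```

```bash
python3 -m inch '[0.2,0,-0.4,0,0,0,5,0,0,0,0,0,0,5]'; python3 - <<'E'
from workcell import arm
import cv2,numpy as np
f=arm.grab_frame("scene")[:,:,::-1];g=f[225:285,360:440]
cv2.imwrite("pics/s15f.png",f)
E
```

```text
t: 12.82
position: [0.5358, 0.1583, 0.1274]
eef_rot: [0.96, 0.11, 0.258, -0.029]
ft_force: [-7.6, -1.4, 10.0]
finger_gap: 0.0106
```

The foot rests on the floor: the axial force rises sharply. I'll ease off, open gently and retreat along the pocket axis.

```bash
python3 -m inch '[-0.2,0,0.4,0,0,0,9,0,0,0,0,0,0,11,0,0,0,0,0,0,12,0,0,0,0,0,0,13,0,0,0,0,0,0,15,0,0,0,0,0,0,18,0,0,0,0,0,0,24,0,0,0,0,0,0,24]'; python3 chk.py s16|head -4
python3 -m inch '[-1.5,-0.3,2.6,0,0,0,24,-3,-0.7,5.2,0,0,0,24,-6,-1.4,10.6,0,0,0,24,-9,-2,16,0,0,0,24,-9,-2,16,0,0,0,24,-9,-2,16,0,0,0,24,-5,-1,9,0,0,0,24,0,0,0,0,0,0,24]'; python3 chk.py s17
```

```text
t: 13.53
position: [0.5357, 0.1582, 0.1273]
eef_rot: [0.96, 0.109, 0.257, -0.029]
ft_force: [0.2, 0.4, 0.2]
finger_gap: 0.0237
pos [0.5357 0.1582 0.1274] rel ax,yr,az(foot) 0.8 1.9 -0.9 rot left [-0.02  0.04 -0.  ] 0.023967635169297372
(array([420.1 , 253.22]), [416, 246, 9, 15, 99])
(array([400.37, 258.  ]), [397, 251, 8, 15, 94])
(array([379.38, 262.66]), [375, 256, 9, 15, 99])
t: 14.25
position: [0.4935, 0.1488, 0.2054]
eef_rot: [0.959, 0.109, 0.26, -0.029]
ft_force: [0.5, 0.4, -0.4]
finger_gap: 0.0241
pos [0.4935 0.1488 0.2044] rel ax,yr,az(foot) 1.8 2.3 87.4 rot left [-0.02  0.23 -0.  ] 0.02382224789694419
(array([420.1 , 253.22]), [416, 246, 9, 15, 99])
(array([400.15, 257.82]), [396, 251, 9, 15, 98])
(array([379.38, 262.66]), [375, 256, 9, 15, 99])
pred held back face s= 0 [398.1 233.9]
pred held back face s= 0.03 [396.  220.6]
```

The cell is seated. Its blob is at (400.2,257.8), against a neighbour mean of (399.7,257.9), and it shows the same 15 rows. The neighbours have not moved. Next is the cover.

```bash
python3 - <<'E'
from h import *
from scipy.spatial.transform import Rotation as Ro
f=cv2.imread("pics/s17f.png");x=f[218:242,282:302].min(2)
k,l,st,c=cv2.connectedComponentsWithStats((x>95).astype(np.uint8));print([(c[i]+[282,218],st[i].tolist()) for i in range(1,k)])
y=np.radians(-106.4);ty=np.array([np.cos(y),np.sin(y),0]);tz=np.array([0,0,-1.]);Rt=Ro.from_matrix(np.array([np.cross(ty,tz),ty,tz]).T)
s=arm.get_state();print((Rt*Ro.from_quat(s["eef_rot"]).inv()).as_rotvec(degrees=True),s["position"])
E
```

```text
[(array([291.62650602, 230.40963855]), [6, 6, 9, 13, 83])]
[  0.94052825  30.54459024 -28.71944485] [0.49351595 0.14879908 0.20440164]
```

```bash
python3 -m inch '[-1.7,-21.9,1,0.09,3.05,-2.87,34,-1.8,-21.9,1,0.09,3.05,-2.87,34,-1.7,-21.9,1,0.09,3.05,-2.87,34,-1.8,-21.9,1,0.09,3.05,-2.87,34,-1.7,-21.9,1,0.09,3.05,-2.87,34,-1.8,-21.9,1,0.09,3.05,-2.87,34,-1.7,-21.9,1,0.09,3.05,-2.87,34,-1.8,-21.9,1,0.09,3.05,-2.87,34,-1.7,-21.9,1,0.09,3.05,-2.87,34,-1.8,-21.9,1,0.09,3.05,-2.87,34,0,0,0,0,0,0,34,0,0,0,0,0,0,34,0,0,0,0,0,0,34]'
python3 - <<'E'
from h import *
f=arm.grab_frame("scene")[:,:,::-1];cv2.imwrite("pics/s18f.png",f)
cv2.imwrite("pics/s18.png",cv2.resize(f[170:290,220:380],(800,600),interpolation=cv2.INTER_CUBIC))
E
```

```text
t: 15.38
position: [0.4754, -0.0698, 0.2118]
eef_rot: [0.99, -0.142, -0.002, -0.001]
ft_force: [0.6, -0.5, 0.5]
finger_gap: 0.0342
```

```bash
python3 - <<'E'
from h import *
p=np.array([.5755,-.0985])
s=arm.get_state();print(s["position"])
a=163.6;last=p+.104*np.array([np.cos(np.radians(a)),np.sin(np.radians(a))]);print(last)
for i in range(1,18):
    th=np.radians(a+6*i);q=p+.104*np.array([np.cos(th),np.sin(th)]);print(6*i,((q-last)*1e3).round(1).tolist(),end=' ');last=q
E
```

```text
[ 0.47527633 -0.06938603  0.21197124]
[ 0.47573135 -0.06913649]
6 [-2.5, -10.6] 12 [-1.4, -10.8] 18 [-0.3, -10.9] 24 [0.9, -10.9] 30 [2.0, -10.7] 36 [3.1, -10.4] 42 [4.2, -10.0] 48 [5.2, -9.6] 54 [6.2, -9.0] 60 [7.1, -8.3] 66 [7.9, -7.5] 72 [8.6, -6.6] 78 [9.3, -5.7] 84 [9.8, -4.7] 90 [10.3, -3.6] 96 [10.6, -2.5] 102 [10.8, -1.4]
```

```bash
python3 -m inch '[0,0,-13,0,0,0,34,0,0,-13,0,0,0,34,0,0,-13,0,0,0,34,0,0,-12,0,0,0,34,0,0,0,0,0,0,34]' && python3 -m inch '[-2.5,-10.6,0,0,0,6,34,-1.4,-10.8,0,0,0,6,34,-0.3,-10.9,0,0,0,6,34,0.9,-10.9,0,0,0,6,34,2,-10.7,0,0,0,6,34,3.1,-10.4,0,0,0,6,34,4.2,-10,0,0,0,6,34,5.2,-9.6,0,0,0,6,34,6.2,-9,0,0,0,6,34,7.1,-8.3,0,0,0,6,34,7.9,-7.5,0,0,0,6,34,8.6,-6.6,0,0,0,6,34,9.3,-5.7,0,0,0,6,34,9.8,-4.7,0,0,0,6,34,0,0,0,0,0,0,34,0,0,0,0,0,0,34]'
cat > knob.py <<'E'
from h import *
import sys
f=arm.grab_frame("scene")[:,:,::-1].copy();cv2.imwrite(f"pics/{sys.argv[1]}.png",f)
x=f[240:268,222:250].min(2);k,l,st,c=cv2.connectedComponentsWithStats((x>95).astype(np.uint8));print([((c[i]+[222,240]).round(1),st[i].tolist()) for i in range(1,k) if st[i,4]>8])
E
python3 knob.py s19
```

```text
t: 15.85
position: [0.4739, -0.0685, 0.1594]
eef_rot: [0.99, -0.142, -0.003, -0.001]
ft_force: [-0.5, 0.1, 0.1]
finger_gap: 0.0338
t: 17.18
position: [0.536, -0.1953, 0.1622]
eef_rot: [0.832, 0.555, -0.001, 0.001]
ft_force: [-0.5, -0.5, -0.0]
finger_gap: 0.0337
[(array([239.1, 247.7]), [14, 2, 8, 12, 61]), (array([234.2, 250.6]), [11, 6, 3, 11, 12])]
```

```bash
for i in 1 2 3; do python3 -m inch '[4.9,-1.2,0,0,0,2,34,4.9,-1.1,0,0,0,2,34,0,0,0,0,0,0,34]'|tr '\n' ' ';echo; done; python3 knob.py s20
```

```text
t: 17.48 position: [0.5456, -0.1977, 0.1621] eef_rot: [0.811, 0.585, -0.001, 0.001] ft_force: [-0.0, 0.1, 0.2] finger_gap: 0.034 
t: 17.73 position: [0.5554, -0.2002, 0.162] eef_rot: [0.79, 0.613, -0.001, 0.001] ft_force: [-0.2, 0.3, 0.6] finger_gap: 0.0339 
t: 17.98 position: [0.5652, -0.2025, 0.1619] eef_rot: [0.769, 0.64, -0.001, 0.001] ft_force: [0.1, -0.3, 0.4] finger_gap: 0.0343 
[(array([235.4, 255.1]), [12, 9, 5, 12, 30]), (array([232.6, 259.8]), [10, 14, 3, 12, 14])]
```

```bash
for i in 1 2 3; do python3 -m inch '[2.5,-0.4,0,0,0,0.7,34,0,0,0,0,0,0,34,0,0,0,0,0,0,34]'|tr '\n' ' ';echo; done; python3 knob.py s21
```

```text
t: 18.28 position: [0.5675, -0.2031, 0.1618] eef_rot: [0.765, 0.644, -0.001, 0.001] ft_force: [-1.0, -0.6, 0.1] finger_gap: 0.0342 
t: 18.53 position: [0.5695, -0.2033, 0.1616] eef_rot: [0.76, 0.649, -0.001, -0.0] ft_force: [-4.4, 1.6, 3.2] finger_gap: 0.0341 
t: 18.78 position: [0.5703, -0.2033, 0.1613] eef_rot: [0.756, 0.654, -0.003, -0.002] ft_force: [-13.8, 2.4, 8.2] finger_gap: 0.034 
[(array([235.2, 256.4]), [12, 10, 4, 13, 28]), (array([232.8, 261.9]), [10, 16, 3, 12, 16])]
```

The shut stop is reached: 14 N, with the motion stalling. I'll back off to centre on the knob, lift clear, and take a last look.

```bash
python3 -m inch '[-5,1,0,0,0,0,34,-6,1.2,0,0,0,0,34,0,0,0,0,0,0,34,0,0,12,0,0,0,34,0,0,18,0,0,0,34,0,0,25,0,0,0,34,0,0,30,0,0,0,34,-25,0,20,0,0,0,34,-30,0,10,0,0,0,34,-30,0,0,0,0,0,34,-30,0,0,0,0,0,34,-25,0,0,0,0,0,34,0,0,0,0,0,0,34,0,0,0,0,0,0,34]'
python3 knob.py s22; python3 - <<'E'
from h import *
f=cv2.imread("pics/s22.png");print(reds(f,(340,180,460,285)))
g=arm.grab_frame("top")[:,:,::-1]
cv2.imwrite("pics/fin.png",np.hstack([cv2.resize(f[200:330,215:450],(800,443),interpolation=cv2.INTER_CUBIC)]))
E
```

```text
t: 20.0
position: [0.4215, -0.2021, 0.2782]
eef_rot: [0.757, 0.654, -0.001, 0.002]
ft_force: [1.3, -0.8, 0.3]
finger_gap: 0.034
[(array([233.1, 256.2]), [8, 9, 9, 15, 90])]
[(array([420.1 , 253.22]), [416, 246, 9, 15, 99]), (array([400.15, 257.75]), [396, 251, 9, 15, 99]), (array([379.38, 262.66]), [375, 256, 9, 15, 99])]
```

View pics/fin.png

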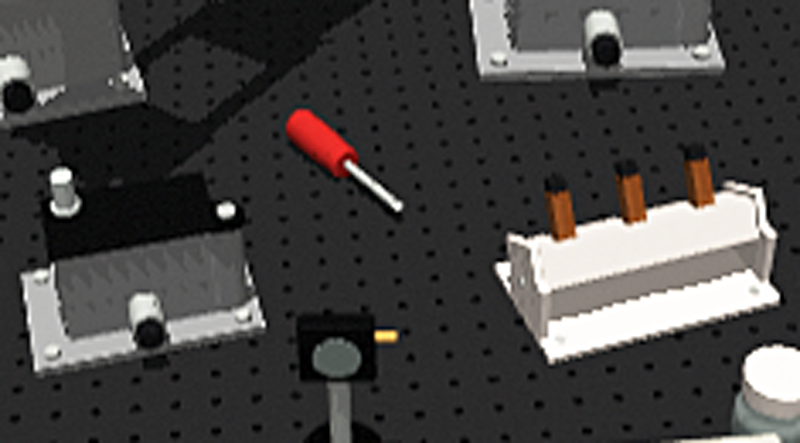

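The last picture shows the cover square over the block, with the knob at crop (62,190). Three equal cells stand in the rack at (562,205), (632,190) and (700,175). The driver and the rest are in place, and the gripper is clear.

```bash
python3 -c "
from workcell import arm
print(arm.hand_in())"
```

```text
the job is handed in; nothing more can be done
None
```

The job is done and handed in, with the robot clock at about 20 s of the 69 s allowed. I opened the cover by its knob, drew the cell out of its well, and lowered it along the middle pocket's axis. The axial force rose to about 12 N when the foot met the floor. I then released the cell, backed out along the axis, and swung the cover shut until it met its stop at about 14 N.

**Cell:** The camera blob of the moved cell is within 0.5 px of the midpoint of its two neighbours and shows the same height, so it looks fully seated.

**Surroundings:** The neighbouring cells did not move in the image. In the last crop the cover is square over the block, the gripper is clear, and the things in view look undisturbed. The meters and the lens tube were outside that crop, so I did not check them at the end.

**Measurements that disagreed:**
- **Sideways position:** the two cameras differed by about 2–3 mm, so I aligned the cell relative to its neighbours instead.
- **Grip width:** the finger opening read about 10.7 mm on the 12.5 mm cell, but the grip held throughout.
- **Open angle:** I measured the open cover at about 1.6 rad. That clears the trough but is short of the 1.75 rad stop.

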